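# Latch the loaded vial shuttle at the light gate

### The arm

A 7-joint arm with a two-finger parallel gripper is mounted at the origin on a cart in front of the work surface, level with it; the furniture and walls round the work are solid. World frame = base frame: x ahead of the robot, y to its left, z up, the work surface at z = 0. Lengths are in m, angles in rad, forces in N, time in s.
With the tool pointing down it reaches from about 0.425 to 0.925 m from the base axis. Payload 6.8 kg.
Tool frame: the origin (TCP) lies midway between the tips of the shut fingers; the grasp point (between the pads) lies 19 mm behind it; x points along the fingers, y is the direction in which the jaws open and shut, and the axes are right-handed (so a half turn about x gives the same grasp; the last joint's range is limited). The gripper opens to 85 mm and grips with 20 to 120 N. Pads are 22 mm wide; open, the fingers measure 114 mm over their backs; the gripper's body (76 mm by 85 mm) begins 54 mm behind the grasp point. The pads swing forward as they close: fully open they stand 13 mm farther back than shut.
Start: joints at [-1.236, 0.477, 0.022, 1.555, -0.011, 1.109, -0.083], TCP at [0.289, 0.61, 0.231] pointing down, gripper open.
Joint ranges: [-2.96, 2.96], [-0.34, 2.1], [-1.41, 1.46], [0.24, 2.44], [-1.37, 4.51], [0.17, 1.92], [-2.96, 2.96]. Speed limits (rad/s): [2.39, 2.39, 3.14, 3.14, 3.14, 3.14, 3.14].

### API

Orientations are given as a rotation vector (axis times angle).
In Python, from bench import r gives the robot as it stands.
- The arm moves only by the tool carry_out, never from a script. Its argument "targets" is one flat list of numbers, 7 for each row, row after row: the finger opening in m, from 0 to 0.0854, then the shift along the tool's x, y, z in m, then the turn, a rotation vector about the tool's x, y, z in units of 5 degrees (1.0 is 5 degrees). A call has 1 to 12 rows; each row is the pose to reach, as a shift and turn from the pose measured when the call began, along the tool's axes at that moment; what a row does not reach only later rows make up. A row lasts 1/8 s, in which the tool goes at most 62.5 mm and 10.7 degrees, less where a joint would pass 70% of its speed; a pose out of reach is approached as far as the arm can. A call with a gripper value outside its range is refused whole. The fingers move at their own pace and stop on an object; "squeeze" is the grip in N (left out, the last holds). Time passes only in rows, so rows that repeat a pose let the fingers close. It gives the time, the measured TCP pose, the force and the opening at its end, in the units of the state.
- r.get_obs(): the state, without advancing time (a new reading comes with each control period).
- r.grab_frame(name): name is "scene" or "top" or "wrist"; returns the picture (400x640x3 uint8, blue, green, red); there is no depth.
- r.camera_info(name): a dict with "fx", "fy", "cx", "cy" (pixels), "xyz" and "orientation" of the camera in the world. Camera axes: x right, y up, looking along -z (the intrinsics and any distortion apply to the point x, -y, -z); pixel columns grow to the right and rows downward; lengths in m; the calibration is good to about 2 mm. A picture is of the moment at which its call begins: read the wrist's pose just before it. camera_info takes no time and is no camera call; for the wrist camera it gives the pose at the moment of the call.
- r.hand_in(): hands the job in, once; it reports no verdict.
The state is a dict: "clock": time; "joints": joint angles; "qvel": joint speeds; "tau": joint torques, N m; "tcp_pos": TCP position; "orientation": TCP orientation; "contact_force": force on the tool from outside, world axes, zero at the start; "moment": the same for the moment, N m; "grip_width": finger opening in m.
Only numpy, scipy, OpenCV 4.12 (cv2) and the standard library are available. Lean on these libraries where they do the work, as an engineer would, in place of code of your own. Each camera call takes 0.05 s, during which the arm holds its last target. There are 200 camera calls.

### The job

Of the two small light-gate readers, take the one whose shuttle holds the brown vial: push its shuttle by the upright tab with the fingertips, all the way to the far stop, then let go so that it springs back against the stop pin and stays latched at mid position, with the vial between the gate posts. Only push: do not touch or lift the vial, leave the empty reader's shuttle at its near end, and do not disturb the things standing around.

Things in the scene. Friction and masses are not known exactly. Their poses are not given: they have to be found in the camera images.
- reader_loaded: the reader whose shuttle cup holds the brown vial (two of one make, places may be swapped). Base plate 200 x 76 x 10 mm, white shuttle on two rods, near end block 24 mm and far one 36 mm high, small black stop-pin knob on the right (to y = -62 mm, 22 mm high). Origin: centre of the underside, on the worktop; x = the direction in which the shuttle is pushed, z up
- reader_empty: the second reader, same make and axes, with an empty vial cup; its shuttle stays at the near end
- shuttle_loaded (a joint): travel of the loaded shuttle (m): 0 = near end, far stop 0.056. A damped spring returns it to 0 (2 N near, 6 N far). From 0.004 on, its tooth lifts the sprung stop pin (1 to 2 N more), which snaps in behind it at about 0.037; let go after that, it comes back only to 0.038 and is held there, the cup between the gate posts. Let go earlier, it springs back to 0
- shuttle_empty (a joint): travel of the other reader's empty shuttle, same values and behaviour
- gate_loaded (a point): middle between the loaded reader's two black gate posts, 44 mm above the worktop, 18 mm past the reader's origin along x; each post is 24 mm along x, 62 mm high, its inner face 25 mm from the middle line
- tab_loaded (a point): centre of the near face (the face to push) of the loaded shuttle's upright push tab, 39.5 mm above the worktop; axes as the reader's, push along x; moves with the shuttle. The tab is 34 mm wide, 8 mm thick, 17 to 62 mm above the worktop; the space behind it is open down to 26 mm
- cup_loaded (a point): centre of the inner floor of the loaded shuttle's round black vial cup, 22 mm above the worktop, 59 mm past the tab's near face; the cup is 31 mm across, rim at 42 mm; the vial stands 20 mm deep in it with 1.5 mm play
- vial: small brown vial with a white cap, 22 mm across, 44 mm high, loose in the cup of the loaded shuttle, its top 66 mm above the worktop; origin at the centre of its underside, z up
- clear_vial: small clear vial with a blue cap, 22 mm across, 44 mm high; a bystander, loose on the worktop; origin at the centre of its underside
- stopper: tapered blue rubber stopper, 26 mm across, 22 mm high; a bystander, loose on the worktop; origin at the centre of its underside
- tweezers: steel forceps lying down, 125 mm long, 9 mm high; a bystander, loose on the worktop; origin at the centre of its underside
- beaker: glass beaker, 56 mm across, 58 mm high; a bystander, loose on the worktop; origin at the centre of its underside
- dish: flat round petri dish, 71 mm across, 16 mm high; a bystander, loose on the worktop; origin at the centre of its underside
- loose_cap: loose blue screw cap lying flat, 36 mm across, 14 mm high; a bystander, loose on the worktop; origin at the centre of its underside
Not all that is in view belongs to the job. What is shaped like the vial but pink or red is not meant.

How it is judged:
On the way:
1. the loaded shuttle has been pushed to the far stop (within 5 mm) (value of joint shuttle_loaded above 0.051 m), for 0.02 s.
At the end, for the whole second after the job is handed in: The loaded shuttle, let go, rests latched at mid position (34 to 42 mm of travel), the brown vial still stands upright in its cup (within 6 mm, tilted less than 0.2 rad) and at rest, and the empty reader's shuttle is at its near end (within 4 mm) (value of joint shuttle_loaded between 0.034 and 0.042 m and velocity of joint shuttle_loaded between -0.005 and 0.005 m/s and horizontal distance between vial and cup_loaded below 0.006 m and z of vial in the frame of cup_loaded below 0.006 m and angle between vial's own z axis and vertical below 0.2 rad and linear speed of vial below 0.02 m/s and value of joint shuttle_empty below 0.004 m); the robot touches nothing.
It fails at once if the arm or fingers touch the brown vial (contact force between any of the fingers, the arm and vial above 0.3 N).
It fails at once if the brown vial is lifted out or tipped (6 mm up, 6 mm aside or 0.2 rad) (not (horizontal distance between vial and cup_loaded below 0.006 m and z of vial in the frame of cup_loaded below 0.006 m and angle between vial's own z axis and vertical below 0.2 rad)).
It fails at once if the empty reader's shuttle is pushed (more than 6 mm) (value of joint shuttle_empty above 0.006 m).
It fails at once if a bystander is moved by more than 15 mm (distance of any of clear_vial, stopper, tweezers, beaker, dish, loose_cap from where it was at the start of the episode above 0.015 m).
It also fails if it takes over 32 s, if anything falls off the work surface, if the arm or the gripper's body presses on something with over 40 N, if the wrist force passes 120 N, or if a joint passes its speed limit or range.

## Working session

There is one attempt and no reset: what is moved stays moved. The work goes in short steps, Python scripts to look and compute and a tool call to move; the robot and the scene stay as the last step left them, time stands still between calls to the robot, and variables do not carry over. Pictures are saved under pics/ and viewed, about 8 in all and at most 12, crops included, and the job is handed in when it is done.

Besides the shell and the picture viewer there is one more tool, called after "Call:" as a command line: name --argument value ..., lists and objects as JSON in quotes. carry_out: Moves the arm, as the interface text tells. Its arguments: {"type":"object","properties":{"targets":{"type":"array","items":{"type":"number"}},"squeeze":{"type":"number"}},"required":["targets"]}

```bash
mkdir -p pics; ls
python3 - <<'E'
from bench import r
import cv2,numpy as np
for n in("scene","top"):
    cv2.imwrite(f"pics/{n}0.png",r.grab_frame(n)); print(n,r.camera_info(n))
print(r.get_obs())
print(r.camera_info("wrist"))
E
```

```text
pics
scene {'fx': 416.4555860968903, 'fy': 416.4555860968903, 'cx': 323.1188219459176, 'cy': 201.3798716000884, 'xyz': array([0.04621654, 0.31495625, 0.63872591]), 'orientation': array([ 0.40105602, -0.992491  , -2.13985482])}
top {'fx': 451.9240985655692, 'fy': 451.9240985655692, 'cx': 321.7851747926223, 'cy': 197.76749745887545, 'xyz': array([ 0.36342022, -0.16381877,  0.94244052]), 'orientation': array([ 0.15352865, -0.13991813, -1.57287253])}
{'clock': 0.1, 'joints': array([-1.23610654,  0.47773562,  0.02235927,  1.55636079, -0.01150277,
        1.109309  , -0.0830971 ]), 'qvel': array([ 0.00056585, -0.0027871 , -0.00017379, -0.0028151 ,  0.00103988,
        0.0026248 ,  0.00029372]), 'tau': array([ 5.08799858e-03, -5.97760248e+01,  1.61400553e+00, -2.81955886e+01,
        1.28656783e-02,  4.96907160e-03, -3.00596002e-05]), 'tcp_pos': array([0.28899848, 0.60940291, 0.2304076 ]), 'orientation': array([ 0.34593972,  1.54300451, -0.34857541]), 'contact_force': array([ 0.32672513,  0.35781294, -0.73120768]), 'moment': array([-0.00479991, -0.0005159 ,  0.03720907]), 'grip_width': 0.08545915919213497}
{'fx': 344.5856902282936, 'fy': 344.5856902282936, 'cx': 314.2665587576085, 'cy': 196.15916439215957, 'xyz': array([0.22536714, 0.63981344, 0.37241552]), 'orientation': array([-0.25138906, -0.15645225,  1.12019261])}
```

View pics/top0.png

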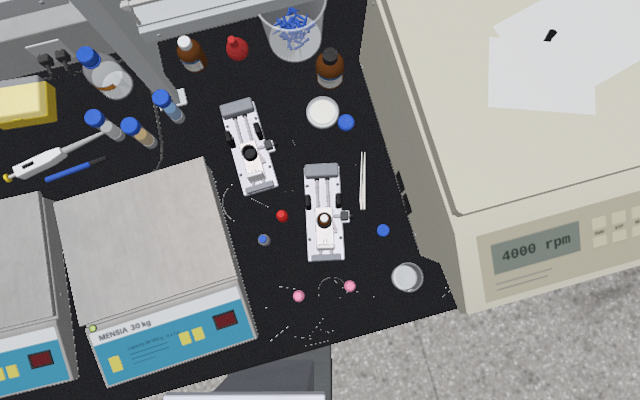

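View pics/scene0.png

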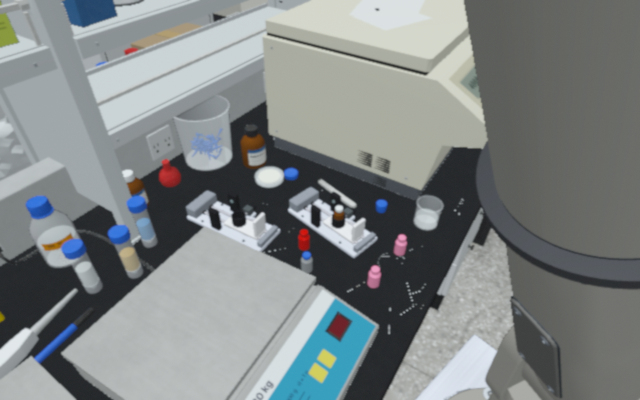

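```bash
cat > h.py <<'E'
import numpy as np,cv2
from scipy.spatial.transform import Rotation as R
def ray(ci,u,v):
    d=R.from_rotvec(ci["orientation"]).as_matrix()@np.array([(u-ci["cx"])/ci["fx"],-(v-ci["cy"])/ci["fy"],-1]); return np.array(ci["xyz"]),d
def onz(ci,u,v,z):
    o,d=ray(ci,u,v); return o+d*(z-o[2])/d[2]
def proj(ci,P):
    p=R.from_rotvec(ci["orientation"]).inv().apply(np.atleast_2d(P)-ci["xyz"])
    return np.c_[ci["cx"]+ci["fx"]*p[:,0]/-p[:,2], ci["cy"]+ci["fy"]*p[:,1]/p[:,2]]
def tri(a,b):
    A=np.zeros((3,3));c=np.zeros(3)
    for o,d in(a,b):
        d=d/np.linalg.norm(d);M=np.eye(3)-np.outer(d,d);A+=M;c+=M@o
    return np.linalg.solve(A,c)
E
python3 - <<'E'
from h import *
t=cv2.imread("pics/top0.png");s=cv2.imread("pics/scene0.png")
a=cv2.resize(t[150:300,220:440],None,fx=3.6,fy=3.6,interpolation=cv2.INTER_CUBIC)
cv2.imwrite("pics/topc.png",a)
cv2.imwrite("pics/scenec.png",cv2.resize(s[165:290,270:450],None,fx=4.4,fy=4.4,interpolation=cv2.INTER_CUBIC))
E
```

```text
(no output)
```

View pics/topc.png

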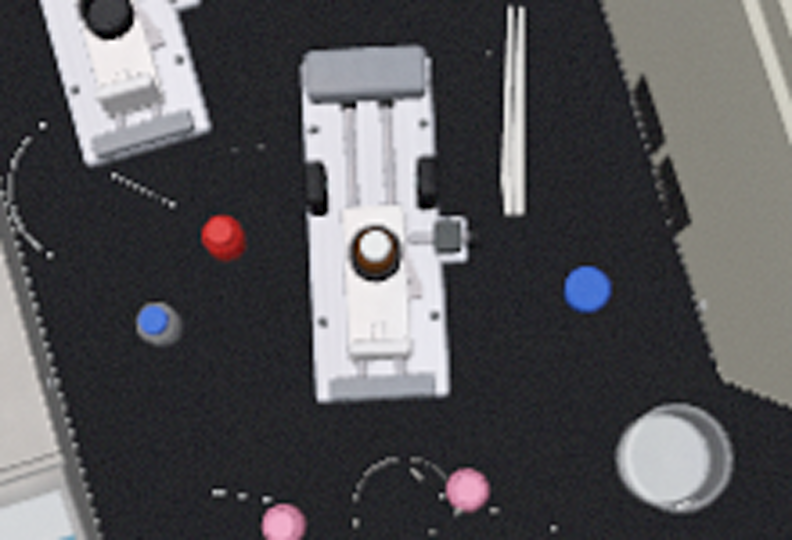

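View pics/scenec.png

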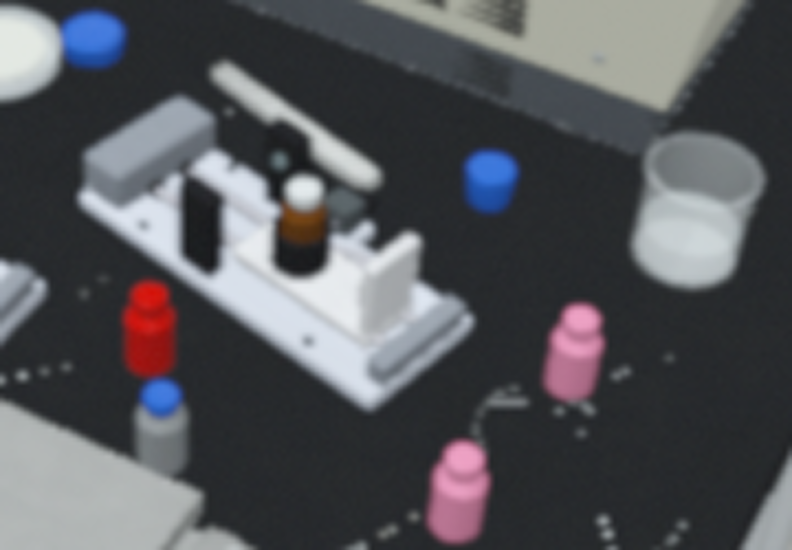

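Run:
```python
from h import *
from bench import r
from scipy.optimize import least_squares
T=r.camera_info("top");S=r.camera_info("scene")
t=lambda u,v:((u+.5)/3.6-.5+220,(v+.5)/3.6-.5+150)
s=lambda u,v:((u+.5)/4.4-.5+270,(v+.5)/4.4-.5+165)
T2=lambda a,b:tri(ray(T,*t(*a)),ray(S,*s(*b)))
print("cap",T2((376,244),(304,184)))
print("baseNL",T2((318,402),(370,407)),"baseNR",T2((449,396),(472,320)))
print("pin",T2((450,236),(347,205)))
# fit reader pose (x,y,yaw) with known model points, both views
pts=[]
def m(x,y,z,tt=None,ss=None):
    if tt: pts.append((T,(x,y,z),t(*tt)))
    if ss: pts.append((S,(x,y,z),s(*ss)))
m(-.1,.038,.01,(318,401),(370,404)); m(-.1,-.038,.01,(449,395),(472,318)); m(.1,.038,.01,None,(80,197))
m(.1,.038,.036,(302,52)); m(.1,-.038,.036,(430,47))
def f(p):
    M=R.from_euler('z',p[2]); o=[]
    for c,q,uv in pts: o.append(proj(c,M.apply(q)+[p[0],p[1],0])[0]-uv)
    return np.ravel(o)
L=least_squares(f,[.45,-.15,0]);x,y,yaw=L.x
print(L.x,np.degrees(yaw),L.fun.round(1))
M=R.from_euler('z',yaw)
def loc(P): return M.inv().apply(P-np.array([x,y,0]))
for n,uv,z in[("tabnearL",(351,356),.062),("tabnearR",(411,352),.062),("tabfarL",(352,342),.062),("cap",(376,244),.066),("pinknob",(450,236),.022),("pink1",(467,488),.044),("pink2",(283,524),.044),("beaker",(675,458),.0),("clear",(154,318),.044),("red",(222,232),.044),("stopper",(588,289),.022)]:
    P=onz(T,*t(*uv),z); print(n,P.round(4),loc(P).round(4))
for n,uv in[("tabS topnearR",(420,240)),("tabS topnearL",(372,268))]:
    P=onz(S,*s(*uv),.062); print(n,P.round(4),loc(P).round(4))
```

```text
cap [ 0.48917497 -0.16147813  0.06576023]
baseNL [ 0.40722201 -0.12734039  0.00267992] baseNR [ 0.41028418 -0.20200381  0.00631981]
pin [ 0.49943813 -0.20418438  0.01991282]
[ 0.50744412 -0.1596457   0.04185559] 2.3981485366600857 [-0.6  1.  -0.2 -1.1  0.1  0.9  0.4 -0.5 -0.7 -1.5 -0.8  0.1  0.3 -0.3]
tabnearL [ 0.4295 -0.147   0.062 ] [-0.0773  0.0158  0.062 ]
tabnearR [ 0.4314 -0.1794  0.062 ] [-0.0768 -0.0166  0.062 ]
tabfarL [ 0.4371 -0.1476  0.062 ] [-0.0698  0.015   0.062 ]
cap [ 0.4898 -0.161   0.066 ] [-0.0177 -0.0006  0.066 ]
pinknob [ 0.5005 -0.2032  0.022 ] [-0.0088 -0.0432  0.022 ]
pink1 [ 0.3592 -0.2093  0.044 ] [-0.1502 -0.0434  0.044 ]
pink2 [ 0.3407 -0.1096  0.044 ] [-0.1645  0.057   0.044 ]
beaker [ 0.375  -0.3302  0.    ] [-0.1395 -0.1649  0.    ]
clear [ 0.4526 -0.0378  0.044 ] [-0.0497  0.1241  0.044 ]
red [ 0.5004 -0.0749  0.044 ] [-0.0035  0.0849  0.044 ]
stopper [ 0.4695 -0.2809  0.022 ] [-0.043  -0.1196  0.022 ]
tabS topnearR [ 0.4281 -0.1776  0.062 ] [-0.08   -0.0146  0.062 ]
tabS topnearL [ 0.4301 -0.1476  0.062 ] [-0.0768  0.0153  0.062 ]
```

```bash
cat >> h.py <<'E'
def rel(o,P,Rt):
    R0=R.from_rotvec(o["orientation"])
    return np.r_[R0.inv().apply(np.array(P)-o["tcp_pos"]),np.degrees((R0.inv()*Rt).as_rotvec())/5]
E
python3 - <<'E'
from h import *
from bench import r
T=r.camera_info("top");o=r.get_obs()
M0=R.from_rotvec(o["orientation"]).as_matrix();print(M0.round(3))
for n,uv,z in[("bottle",(88,55),.15),("post foot",(180,97),0),("b1",(97,117),.12),("b2",(162,97),.12),("b3",(133,126),.12),("scale corner far R",(205,158),.05),("pipette",(60,155),.02),("shelf lip",(160,35),.15)]:
    print(n,onz(T,*uv,z).round(3))
# goal: tool x down, tool y = +-reader y or +-reader x
a=.042;X=np.array([0,0,-1.]);rx=np.array([np.cos(a),np.sin(a),0]);ry=np.array([-np.sin(a),np.cos(a),0])
for n,y in(("y=+ry",ry),("y=-ry",-ry),("y=rx",rx),("y=-rx",-rx)):
    Rt=R.from_matrix(np.c_[X,y,np.cross(X,y)])
    print(n)
    for P in[(.30,.55,.26),(.36,.40,.26),(.44,.2,.26),(.46,0,.26),(.45,-.10,.26),(.43,-.165,.20)]: print(P,rel(o,P,Rt).round(3))
E
```

```text
[[-0.001  0.428  0.904]
 [-0.002  0.904 -0.428]
 [-1.    -0.002  0.   ]]
bottle [0.794 0.287 0.15 ]
post foot [0.772 0.158 0.   ]
b1 [0.681 0.275 0.12 ]
b2 [0.72  0.152 0.12 ]
b3 [0.662 0.204 0.12 ]
scale corner far R [0.617 0.082 0.05 ]
pipette [0.635 0.4   0.02 ]
shelf lip [0.834 0.152 0.15 ]
y=+ry
(0.3, 0.55, 0.26) [-3.000e-02 -4.900e-02  3.500e-02 -5.555e+00 -3.000e-03  1.900e-02]
(0.36, 0.4, 0.26) [-2.900e-02 -1.590e-01  1.540e-01 -5.555e+00 -3.000e-03  1.900e-02]
(0.44, 0.2, 0.26) [-2.900e-02 -3.050e-01  3.120e-01 -5.555e+00 -3.000e-03  1.900e-02]
(0.46, 0, 0.26) [-2.900e-02 -4.770e-01  4.160e-01 -5.555e+00 -3.000e-03  1.900e-02]
(0.45, -0.1, 0.26) [-2.900e-02 -5.720e-01  4.490e-01 -5.555e+00 -3.000e-03  1.900e-02]
(0.43, -0.165, 0.2) [ 3.200e-02 -6.390e-01  4.590e-01 -5.555e+00 -3.000e-03  1.900e-02]
y=-ry
(0.3, 0.55, 0.26) [-3.0000e-02 -4.9000e-02  3.5000e-02  3.0445e+01  2.6000e-02  4.0000e-03]
(0.36, 0.4, 0.26) [-2.9000e-02 -1.5900e-01  1.5400e-01  3.0445e+01  2.6000e-02  4.0000e-03]
(0.44, 0.2, 0.26) [-2.9000e-02 -3.0500e-01  3.1200e-01  3.0445e+01  2.6000e-02  4.0000e-03]
[... 694 characters left out ...]
4.4900e-01  1.2445e+01  1.2000e-02  1.7000e-02]
(0.43, -0.165, 0.2) [ 3.2000e-02 -6.3900e-01  4.5900e-01  1.2445e+01  1.2000e-02  1.7000e-02]
y=-rx
(0.3, 0.55, 0.26) [-3.0000e-02 -4.9000e-02  3.5000e-02 -2.3555e+01 -1.9000e-02  1.3000e-02]
(0.36, 0.4, 0.26) [-2.9000e-02 -1.5900e-01  1.5400e-01 -2.3555e+01 -1.9000e-02  1.3000e-02]
(0.44, 0.2, 0.26) [-2.9000e-02 -3.0500e-01  3.1200e-01 -2.3555e+01 -1.9000e-02  1.3000e-02]
(0.46, 0, 0.26) [-2.9000e-02 -4.7700e-01  4.1600e-01 -2.3555e+01 -1.9000e-02  1.3000e-02]
(0.45, -0.1, 0.26) [-2.9000e-02 -5.7200e-01  4.4900e-01 -2.3555e+01 -1.9000e-02  1.3000e-02]
(0.43, -0.165, 0.2) [ 3.2000e-02 -6.3900e-01  4.5900e-01 -2.3555e+01 -1.9000e-02  1.3000e-02]
```

Call:
carry_out --targets '[0,-0.03,-0.03,0.02,-0.5,0,0,0,-0.03,-0.055,0.04,-1,0,0,0,-0.03,-0.09,0.08,-1.5,0,0,0,-0.03,-0.125,0.117,-2,0,0,0,-0.03,-0.16,0.155,-2.5,0,0,0,-0.03,-0.195,0.193,-3,0,0,0,-0.03,-0.23,0.231,-3.5,0,0,0,-0.03,-0.265,0.269,-4,0,0,0,-0.03,-0.303,0.307,-4.5,0,0,0,-0.03,-0.347,0.338,-5,0,0,0,-0.03,-0.392,0.366,-5.55,0,0,0,-0.03,-0.437,0.393,-5.55,0,0]'

```text
clock: 1.6
tcp_pos: [0.4567, 0.0444, 0.2611]
orientation: [-0.034, 1.571, 0.032]
contact_force: [1.5, 0.4, 0.3]
grip_width: -0.0
```

Run:
```python
from h import *
from bench import r
o=r.get_obs();print(o["clock"],o["tcp_pos"],o["joints"].round(2),o["contact_force"].round(1),o["grip_width"])
a=.042;X=np.array([0,0,-1.]);ry=np.array([-np.sin(a),np.cos(a),0])
Rt=R.from_matrix(np.c_[X,ry,np.cross(X,ry)])
for P in[(.45,-.1,.22),(.435,-.163,.18),(.404,-.1645,.14),(.404,-.1645,.04)]: print(P,rel(o,P,Rt).round(4))
```

```text
1.6 [0.45668019 0.04436384 0.26105428] [-0.5   0.08  0.28  2.03 -0.02  1.04  1.41] [1.5 0.4 0.3] -8.141563829676065e-06
(0.45, -0.1, 0.22) [ 0.0413 -0.1439 -0.0127 -0.0008 -0.0093  0.0172]
(0.435, -0.163, 0.18) [ 0.0814 -0.2062 -0.0303 -0.0008 -0.0093  0.0172]
(0.404, -0.1645, 0.14) [ 0.1214 -0.2063 -0.0613 -0.0008 -0.0093  0.0172]
(0.404, -0.1645, 0.04) [ 0.2214 -0.2061 -0.0612 -0.0008 -0.0093  0.0172]
```

Call:
carry_out --targets '[0,0.015,-0.045,-0.01,0,0,0,0,0.035,-0.09,-0.02,0,0,0,0,0.05,-0.135,-0.035,0,0,0,0,0.075,-0.175,-0.05,0,0,0,0,0.1,-0.206,-0.061,0,0,0,0,0.121,-0.206,-0.061,0,0,0,0,0.121,-0.206,-0.061,0,0,0,0,0.121,-0.206,-0.061,0,0,0]'

```text
clock: 2.6
tcp_pos: [0.4048, -0.1639, 0.1409]
orientation: [-0.035, 1.571, 0.032]
contact_force: [-0.4, -0.1, -0.4]
grip_width: -0.0001
```

Run:
```python
from h import *
from bench import r
o=r.get_obs();ci=r.camera_info("wrist");im=r.grab_frame("wrist")
np.savez("w1",im=im,**ci);cv2.imwrite("pics/w1.png",im)
print(o["clock"],o["tcp_pos"],o["joints"].round(2),o["contact_force"].round(1))
a=.042;M=R.from_euler('z',a);c=np.array([.5074,-.1596,0])
for q in[(-.077,.017,.062),(-.077,-.017,.062),(-.1,.038,.01),(-.1,-.038,.01),(-.018,0,.066)]: print(q,proj(ci,M.apply(q)+c).round(1))
print("tcp px",proj(ci,o["tcp_pos"]).round(1), "tip below .04",proj(ci,[.404,-.1645,.04]).round(1))
```

```text
2.6 [ 0.4047514  -0.16394563  0.1409451 ] [-0.16  0.22  0.46  2.21 -0.14  0.73  2.01] [-0.4 -0.1 -0.4]
(-0.077, 0.017, 0.062) [[339.  241.4]]
(-0.077, -0.017, 0.062) [[290.  241.4]]
(-0.1, 0.038, 0.01) [[361.  189.9]]
(-0.1, -0.038, 0.01) [[268.3 189.9]]
(-0.018, 0, 0.066) [[314.5 318.4]]
tcp px [[314.2 259. ]] tip below .04 [[313.8 195.9]]
```

View pics/w1.png

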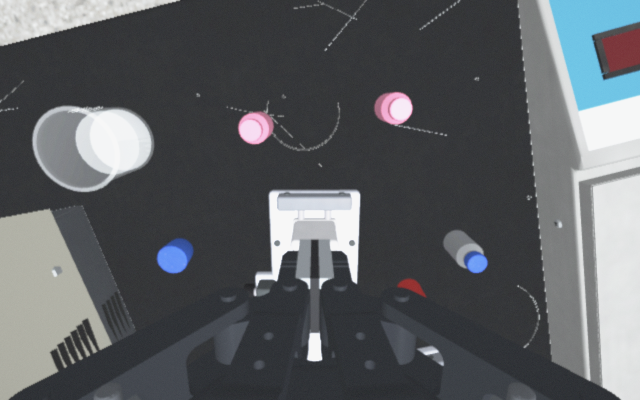

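Call:
carry_out --targets '[0,0.03,0,0,0,0,0,0,0.06,0,0,0,0,0,0,0.085,0,0,0,0,0,0,0.101,0,0,0,0,0,0,0.101,0,0,0,0,0,0,0.101,0,0,0,0,0]'

```text
clock: 3.4
tcp_pos: [0.406, -0.1641, 0.0411]
orientation: [-0.035, 1.568, 0.033]
contact_force: [0.5, -0.1, -0.2]
grip_width: 0.0
```

Run:
```python
from h import *
from bench import r
o=r.get_obs();im=r.grab_frame("wrist");s=r.grab_frame("scene")
cv2.imwrite("pics/w2.png",np.vstack([cv2.resize(im[150:330,170:470],(640,384)),cv2.resize(s[165:265,270:450],(640,356),interpolation=cv2.INTER_CUBIC)])[:600])
print(o["clock"],o["tcp_pos"],o["joints"].round(2),o["contact_force"].round(1))
a=.042;X=np.array([0,0,-1.]);ry=np.array([-np.sin(a),np.cos(a),0])
Rt=R.from_matrix(np.c_[X,ry,np.cross(X,ry)]);M=R.from_euler('z',a);c=np.array([.5074,-.1596,0])
for x in(-.088,-.06,-.032): print(x,rel(o,M.apply([x,0,.04])+c,Rt).round(4))
```

```text
3.4 [ 0.4059582  -0.16405358  0.04108283] [-0.06  0.42  0.36  2.27 -0.31  0.49  2.16] [ 0.5 -0.1 -0.2]
-0.088 [0.0011 0.0002 0.0135 0.0164 0.024  0.0209]
-0.06 [0.0012 0.0001 0.0415 0.0164 0.024  0.0209]
-0.032 [0.0012 0.0001 0.0695 0.0164 0.024  0.0209]
```

View pics/w2.png

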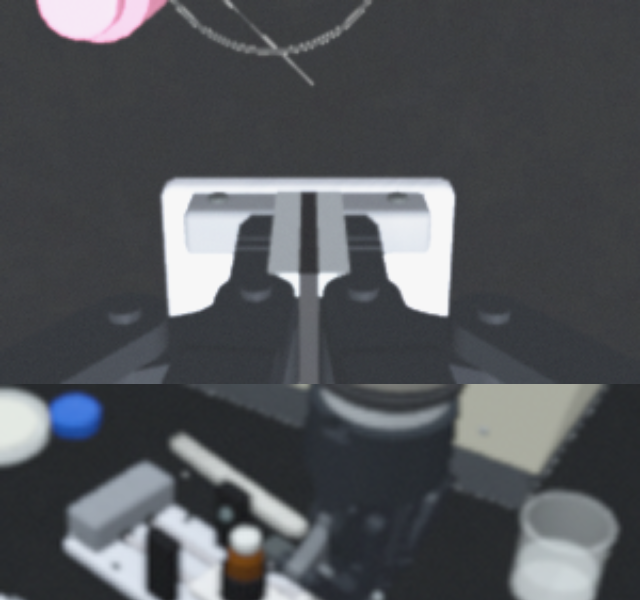

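Call:
carry_out --targets '[0,0.001,0,0.005,0,0,0,0,0.001,0,0.009,0,0,0,0,0.001,0,0.013,0,0,0,0,0.001,0,0.016,0,0,0,0,0.001,0,0.02,0,0,0,0,0.001,0,0.024,0,0,0,0,0.001,0,0.028,0,0,0,0,0.001,0,0.032,0,0,0,0,0.001,0,0.036,0,0,0,0,0.001,0,0.04,0,0,0]'

```text
clock: 4.75
tcp_pos: [0.4439, -0.1623, 0.0399]
orientation: [-0.034, 1.572, 0.033]
contact_force: [-6.8, 0.3, 5.6]
grip_width: -0.0002
```

Run:
```python
from h import *
from bench import r
o=r.get_obs();t=r.grab_frame("top");s=r.grab_frame("scene")
cv2.imwrite("pics/p3.png",np.hstack([cv2.resize(t[150:270,280:380],(400,480)),cv2.resize(s[165:285,270:370],(400,480),interpolation=cv2.INTER_CUBIC)]))
print(o["clock"],o["tcp_pos"],o["contact_force"].round(1))
M=R.from_euler('z',.042);print(M.inv().apply(o["tcp_pos"]-[.5074,-.1596,0]))
```

```text
4.75 [ 0.44388011 -0.16225232  0.03985264] [-6.8  0.3  5.6]
[-6.35752418e-02  1.70655887e-05  3.98526363e-02]
```

View pics/p3.png

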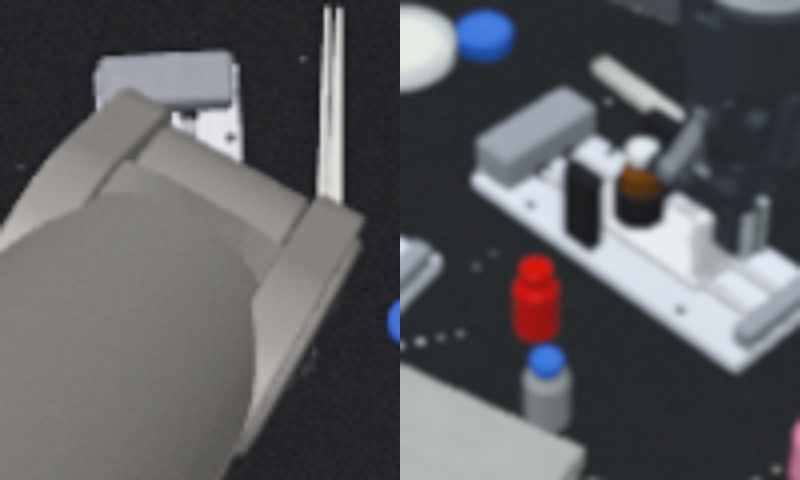

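Call:
carry_out --targets '[0,0,0,0.004,0,0,0,0,0,0,0.008,0,0,0,0,0,0,0.012,0,0,0,0,0,0,0.016,0,0,0,0,0,0,0.02,0,0,0,0,0,0,0.023,0,0,0,0,0,0,0.026,0,0,0,0,0,0,0.028,0,0,0,0,0,0,0.028,0,0,0]'

```text
clock: 5.98
tcp_pos: [0.4717, -0.161, 0.0395]
orientation: [-0.034, 1.573, 0.033]
contact_force: [-4.8, -0.6, 3.6]
grip_width: 0.0003
```

Run:
```python
from h import *
from bench import r
o=r.get_obs();t=r.grab_frame("top");s=r.grab_frame("scene")
cv2.imwrite("pics/p4.png",np.hstack([cv2.resize(t[150:270,280:380],(300,360)),cv2.resize(s[165:285,270:430],(480,360),interpolation=cv2.INTER_CUBIC)]))
print(o["clock"],o["tcp_pos"],o["contact_force"].round(1),o["moment"].round(2))
M=R.from_euler('z',.042);print(M.inv().apply(o["tcp_pos"]-[.5074,-.1596,0]))
```

```text
5.975 [ 0.47169761 -0.16095033  0.03954337] [-4.8 -0.6  3.6] [-0.04  1.07  0.  ]
[-0.0357276   0.00014992  0.03954337]
```

View pics/p4.png

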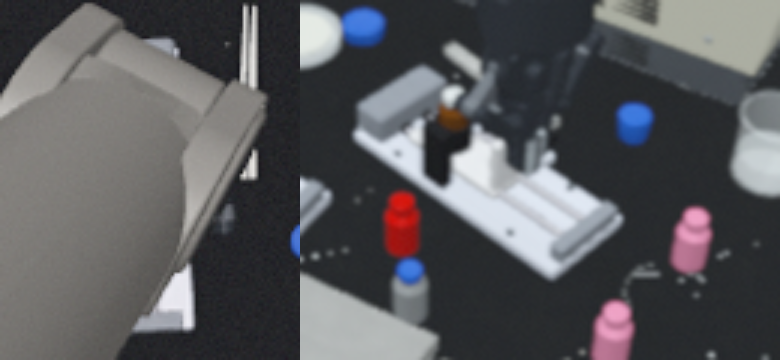

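Call:
carry_out --targets '[0,0,0,0.0015,0,0,0,0,0,0,0.003,0,0,0,0,0,0,0.004,0,0,0,0,0,0,0.004,0,0,0]'

```text
clock: 6.58
tcp_pos: [0.4744, -0.1608, 0.0393]
orientation: [-0.033, 1.575, 0.033]
contact_force: [-6.3, -0.8, 4.8]
grip_width: 0.0003
```

Call:
carry_out --targets '[0,0,0,0.0015,0,0,0,0,0,0,0.003,0,0,0,0,0,0,0.003,0,0,0]'

```text
clock: 6.95
tcp_pos: [0.4754, -0.1607, 0.0389]
orientation: [-0.032, 1.579, 0.033]
contact_force: [-7.5, 1.0, 5.8]
grip_width: -0.0003
```

Call:
carry_out --targets '[0,0,0,0.002,0,0,0,0,0,0,0.004,0,0,0,0,0,0,0.006,0,0,0,0,0,0,0.006,0,0,0]'

```text
clock: 7.45
tcp_pos: [0.4754, -0.1606, 0.038]
orientation: [-0.029, 1.59, 0.034]
contact_force: [-16.3, -0.8, 13.4]
grip_width: -0.0
```

Run:
```python
from h import *
from bench import r
o=r.get_obs();s=r.grab_frame("scene")
cv2.imwrite("pics/p5.png",cv2.resize(s[165:265,270:390],(720,600),interpolation=cv2.INTER_CUBIC))
print(o["clock"],o["tcp_pos"],o["contact_force"].round(1),o["moment"].round(2))
M=R.from_euler('z',.042);print(M.inv().apply(o["tcp_pos"]-[.5074,-.1596,0]))
S=r.camera_info("scene")
for z in(.039,.054):
  for d in (.038,.05,.056):
    print(d,z,[((proj(S,M.apply([-.077+8e-3*0+d,y,.062])+[.5074,-.1596,0])[0]-[270,165])*6).round(0) for y in(.017,-.017)])
```

```text
7.45 [ 0.47540564 -0.16055571  0.03795835] [-16.3  -0.8  13.4] [-0.05  3.29  0.02]
[-0.03200627  0.0003885   0.03795835]
0.038 0.039 [array([418., 310.]), array([484., 263.])]
0.05 0.039 [array([392., 293.]), array([459., 247.])]
0.056 0.039 [array([379., 284.]), array([446., 239.])]
0.038 0.054 [array([418., 310.]), array([484., 263.])]
0.05 0.054 [array([392., 293.]), array([459., 247.])]
0.056 0.054 [array([379., 284.]), array([446., 239.])]
```

View pics/p5.png

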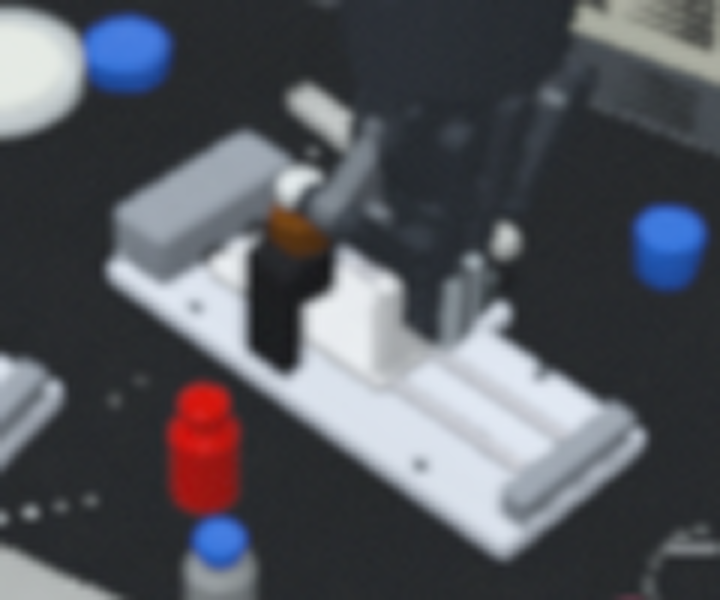

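Call:
carry_out --targets '[0,0,0,-0.003,0,0,0,0,0,0,-0.006,0,0,0,0,0,0,-0.009,0,0,0,0,0,0,-0.012,0,0,0,0,0,0,-0.015,0,0,0,0,0,0,-0.018,0,0,0,0,0,0,-0.021,0,0,0,0,0,0,-0.025,0,0,0,0,0,0,-0.033,0,0,0,0,0,0,-0.043,0,0,0,0,0,0,-0.05,0,0,0,0,0,0,-0.05,0,0,0]'

```text
clock: 9.0
tcp_pos: [0.4247, -0.1626, 0.039]
orientation: [-0.028, 1.59, 0.034]
contact_force: [0.2, -1.3, -0.2]
grip_width: 0.0002
```

Call:
carry_out --targets '[0,-0.03,0,0,0,0,0,0,-0.08,0,0,0,0,0,0,-0.13,0,0,0,0,0,0,-0.18,0.03,0,0,0,0,0,-0.18,0.08,0,0,0,0,0,-0.18,0.13,0,0,0,0,0,-0.18,0.18,0.0,0,0,0,0,-0.18,0.18,0.0,0,0,0]'

```text
clock: 10.0
tcp_pos: [0.4212, 0.0204, 0.2198]
orientation: [-0.033, 1.589, 0.04]
contact_force: [-0.0, -0.6, 0.2]
grip_width: -0.0001
```

Run:
```python
from h import *
from bench import r
o=r.get_obs();s=r.grab_frame("scene");t=r.grab_frame("top")
cv2.imwrite("pics/p6.png",np.hstack([cv2.resize(s[165:275,270:380],(440,440),interpolation=cv2.INTER_CUBIC),cv2.resize(t[150:270,275:365],(330,440),interpolation=cv2.INTER_CUBIC)]))
print(o["clock"],o["tcp_pos"],o["contact_force"].round(1))
M=R.from_euler('z',.042);S=r.camera_info("scene");T=r.camera_info("top")
for d in(0,.038,.056):
  c=M.apply([[-.077+d,.017,.062],[-.077+d,-.017,.062],[-.018+d,0,.066]])+[.5074,-.1596,0]
  print(d,((proj(S,c)-[270,165])*4).round(0).tolist(),((proj(T,c)-[275,150])*3.667).round(0).tolist())
```

```text
10.0 [0.42120191 0.0203782  0.21978275] [-0.  -0.6  0.2]
0 [[335.0, 244.0], [379.0, 211.0], [271.0, 166.0]] [[152.0, 361.0], [216.0, 358.0], [179.0, 248.0]]
0.038 [[279.0, 207.0], [323.0, 176.0], [219.0, 132.0]] [[149.0, 290.0], [213.0, 286.0], [175.0, 178.0]]
0.056 [[253.0, 190.0], [297.0, 159.0], [195.0, 116.0]] [[147.0, 256.0], [211.0, 253.0], [174.0, 145.0]]
```

View pics/p6.png

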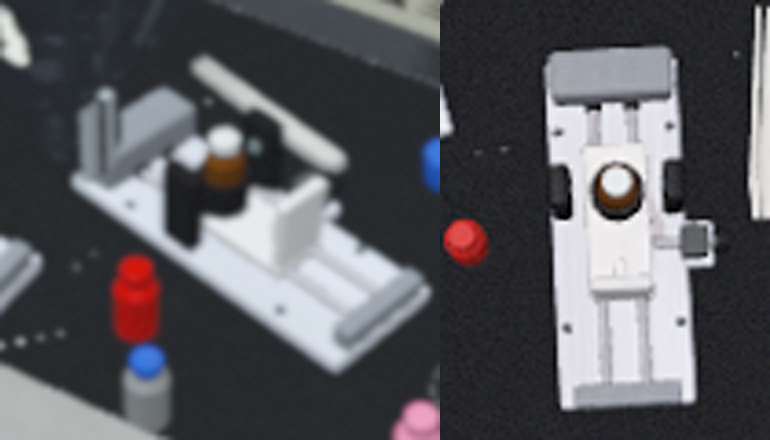

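The tab's near edge in the top crop is at about row 291. That matches the 38 mm prediction of 286 to 290, and the vial stands upright between the posts.

```bash
python3 -c "
from bench import r
print(r.hand_in())"
```

```text
the job is handed in; nothing more can be done
None
```

I pushed the loaded shuttle to its far stop, let it back slowly onto the stop pin, and moved the arm away. It is latched at mid position, and I handed the job in at about 10 s of the 32 s limit.

- **Far stop:** the fingers stopped advancing where the geometry predicted the 56 mm stop. The push force there rose from about 6 N to 16 N.
- **Latch:** after release, the tab's top edge in the top picture matches a travel of 38 mm to within a few crop pixels (1–3 mm). The brown vial stands upright in its cup between the gate posts.
- **Surroundings:** the objects in the last pictures show no visible shift. I saw no sign that the empty reader was touched, but I did not measure its shuttle, and the dish, beaker and stopper were mostly outside the last crops.
- **Unexplained reading:** while pushing, the wrist also felt an upward force of 4–13 N. I put this down to friction at the tab; it dropped to near zero on release. The last wrist reading before handing in was also near zero.

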